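Slide the vial carrier over the sill onto the stage and bolt it

TASK

Take the small sled carrier with the two vials standing on it, line it up with the low metal stage and slide it, without lifting it off, over the stage's front edge and between the rails, so gently that neither vial falls. Push on until the carrier meets the end stop and keep it pressed there with about 10 N for a full second (20 N is too much). Then push the stage's sliding bolt fully in over the carrier, let go of everything, and leave the timer, beaker and petri dish where they are.

Things in the scene. Friction and masses are not known exactly. Their poses are not given: they have to be found in the camera images.
- stage: Low fixed aluminium stage on the worktop, with two rails. Origin: middle of its front edge (the sill), on the worktop; x points into the stage (away from the robot, the way the carrier goes in), y left, z up. Plate 145 mm long (x), 124 mm wide, 4 mm high: the sill is a square 4 mm step up from the worktop.
- stage_mouth (a point): Middle between the front ends of the stage's rails, 28 mm in front of the sill, on the worktop; axes as the stage. The rails run along x, 94 mm apart inside, symmetric, tops 14 mm above the worktop; their front ends (from 28 mm before the sill to the sill) flare to a mouth of about 102 mm.
- stage_end (a point): Point on the stage's middle line, 118 mm past the sill, z = 14 mm; axes as the stage. A rigid dark steel end stop (90 mm wide, top at z = 24 mm) stands across the stage near here, but it is set by hand: its near face lies up to 6 mm before or behind this point, differently each time, unmeasured; it must be found by touch.
- carrier: Loose aluminium carrier, 110 mm long (x), 88 mm wide, 0.25 to 0.5 kg. Origin: middle of its underside; x points to its nose, which goes in first and faces roughly the stage. Plate at z = 6 to 10 mm on two smooth steel runners (friction 0.2 to 0.3), turned up 18 degrees at the nose: pushed forward they ride up a 4 mm step (a few N). A 4 mm rim on its front third (from x = 15 mm) rings the vials. Flat nose face at x = 55 mm.
- carrier_grip (a point): Middle of the carrier's black upright grip block at its rear: 14 mm (x) by 24 mm (y), from z = 10 to 46 mm above the carrier's underside; this point is at x = -48, z = 28 mm in the carrier's frame, same axes. The block's flat back, 7 mm behind this point, is flush with the carrier's rear end. Pinch it along y or push it from behind.
- vial_a_mid (a point): Capped vial with a blue cap, 15 mm wide, 50 mm tall, 14 g, standing free on the carrier's front half, on the left. Point half-way up; z along the vial.
- vial_b_mid (a point): Capped vial with a black cap, the same size, standing free beside it on the right.
- bolt (a joint): Sliding bolt in a small bridge on the right side of the stage: 0 = withdrawn (at the start), 0.028 m = fully in (rigid end of travel), its tongue then 3 mm above the carrier's plate. Slides along the stage's +y with about 1.5 N of friction and stays where it is left.
- bolt_pin (a point): Upright steel pin of the bolt, 10 mm round, from z = 21 to 51 mm above the worktop; this point is on its axis at z = 36 mm. Withdrawn it stands at x = 58, y = -95 mm in the stage's frame and moves 28 mm in +y when the bolt is pushed in. The bridge it slides through lies at y = -55 to -69 mm, top at z = 27 mm.
- shelf_post (a point): Foot of the square upright post (60 x 40 mm, 0.84 m tall, fixed) that carries the overhead shelf, on the worktop left of the work; keep the arm clear of it when swinging over to the work (fold in first).
- timer: Bystander: flat white timer, 64 x 64 x 20 mm, left of the carrier. Origin under its centre.
- beaker: Bystander: clear beaker, 63 mm wide, 75 mm tall, left of the stage. Origin under its centre.
- petri_dish: Bystander: clear petri dish, 61 mm wide, 13 mm high, right of the carrier. Origin under its centre.
Things that resemble listed ones, but are neither listed nor needed, are in the scene too. Leave any orange look-alike of the carrier alone.

How it is judged (in metres and radians):
On the way, in this order (a step that is already met when the one before it is completed fails the run):
1. the carrier is over the sill, flat on the stage between the rails (x of carrier_grip in the frame of stage above -0.018 m and z of carrier_grip in the frame of stage above 0.03 m and angle between carrier_grip's own z axis and vertical below 0.05 rad), for 0.1 s.
2. the carrier is pressed against the end stop with more than 3 N for half a second (contact force between carrier and stop_face above 3 N), for 0.5 s.
3. the bolt is pushed in over the carrier (value of joint bolt above 0.024 m), for 0.2 s.
At the end, for the whole second after the job is handed in: The carrier lies flat on the stage between the rails, its nose within about 3 mm of the end stop, the bolt at least 24 mm in over it, both vials upright (within 0.1 rad) on the carrier, everything at rest (horizontal distance between stop_face and carrier_grip below 0.1125 m and z of carrier_grip in the frame of stage between 0.03 and 0.035 m and angle between carrier_grip's own z axis and vertical below 0.04 rad and angle between the x axis of carrier_grip and the x axis of stage, either way round below 0.06 rad and value of joint bolt above 0.024 m and angle between each of vial_a_mid, vial_b_mid's own z axis and vertical below 0.1 rad and distance between each of vial_a_mid, vial_b_mid and carrier_grip below 0.115 m and linear speed of carrier below 0.01 m/s); the robot touches nothing.
It fails at once if a vial tips by more than 0.35 rad (angle between any of vial_a_mid, vial_b_mid's own z axis and vertical above 0.35 rad).
It fails at once if the carrier is pressed against the end stop with more than 20 N (contact force between carrier and stop_face above 20 N).
It fails at once if the carrier is rammed or jammed against the stage with more than 25 N (contact force between carrier and stage above 25 N).
It fails at once if the carrier is lifted rather than slid (grip block more than 12 mm above its height on the stage) (height (world z) of carrier_grip above 0.044 m).
It fails at once if a bystander is moved by more than 20 mm (distance of any of timer, beaker, petri_dish from where it was at the start of the episode above 0.02 m).
It also fails if it takes over 69 s, if anything falls off the work surface, if the arm or the gripper's body presses on something with over 40 N, if the wrist force passes 120 N, or if a joint passes its speed limit or range.

ROBOT

A 6-joint arm with a two-finger parallel gripper is mounted at the origin on a cart in front of the work surface, level with it; the furniture and walls round the work are solid. World frame = base frame: x ahead of the robot, y to its left, z up, the work surface at z = 0. Lengths are in mm, angles in degrees, forces in N, time in s.
With the tool pointing down it reaches from about 350 to 850 mm from the base axis. Payload 8.1 kg.
Tool frame: the origin (TCP) lies between the finger pads; the fingertips stand 17 mm ahead of it and the grasp point (between the pads) lies 2 mm behind it; z points along the fingers, y is the line along which they close (so a half turn about z gives the same grasp; the last joint's range is limited). The gripper opens to 85 mm and grips with 20 to 120 N. Pads are 22 mm wide; open, the fingers measure 114 mm over their backs; the gripper's body (76 mm by 85 mm) begins 54 mm behind the grasp point. The pads swing forward as they close: fully open they stand 13 mm farther back than shut.
Start: joints at [-78.404, 7.471, 85.268, -0, 87.261, -4.893], TCP at [170.326, -575.321, 248.292] pointing down, gripper open.
Joint ranges: [-169.43, 169.43], [-51.17, 129.36], [1.28, 143.12], [-76.62, 256.62], [0, 156.53], [-152.29, 152.29]. Speed limits (degrees/s): [136.94, 136.94, 159.86, 180, 180, 180].

INTERFACE

Orientations are given as [roll, pitch, yaw] about the fixed x, y, z axes, in that order (R = Rz(yaw) Ry(pitch) Rx(roll)).
In Python, from bench import sense, snapshot, hand_in, trace, place_of gives the robot as it stands.
- The arm moves only by the shell command python3 -m handwheel 'ROWS' [FORCE]. ROWS is JSON, a list of rows, each a list of 7 numbers: the opening, from -1 (shut) to 1 (fully open), then the shift along the tool's x, y, z in cm, then the turn, a rotation vector about the tool's x, y, z in rad. A call has 1 to 12 rows; each row shifts and turns the commanded pose from where the row before left it, along the tool's axes as they then stand; what a row does not reach is not made up. A row lasts 1/12 s, in which the tool goes at most 41.7 mm and 7.16 degrees, less where a joint would pass 70% of its speed; a pose out of reach is approached as far as the arm can. A call with a gripper value outside its range is refused whole. The fingers move at their own pace and stop on an object; FORCE is the grip in N (left out, the last holds). Time passes only in rows, so rows that do not move let the fingers close. It gives the time, the measured TCP pose, the force, the opening and the grip force at its end, in the units of the state.
- sense(): the state, without advancing time (a new reading comes with each control period).
- snapshot(name): name is "side" or "top"; returns a dict with "image" (480x640x3 uint8, red, green, blue), "intrinsics" (3x3 intrinsics, pixels), "R" (3x3) and "t" (3): a world point X has camera coordinates R X + t. Camera axes: x right, y down, z forward; pixel columns grow to the right and rows downward; lengths in mm; the calibration is good to about 2 mm. A picture is of the moment at which its call begins. There is no depth.
- hand_in(): hands the job in; it is judged then, once.
Trained networks look in a picture, given as the dict that the camera call returned (one of the last four; its "shot" number tells which), for a name from the list of things; names that differ only in an ending like _2 or _b are one class to them, and where a whole thing is asked for, a point or a joint stands for the part that bears it (a point fixed in the world has none). Each returns a list of dicts, best first, with "conf" (0 to 1); they miss things now and then, are a little off and sometimes report something else, mostly with a low value. They report only what shows in the picture. A call takes as long as a camera call. They do not tell look-alikes from the thing itself.
- trace(picture, query): "pixels" (480x640 bool, what is visible of it).
- place_of(picture, query): "location" ([x, y, z] in mm, in world coordinates, good to about 4 mm: a listed point, or the origin of a listed thing).
The state is a dict: "time": time; "joint_pos": joint angles; "qd": joint speeds; "joint_efforts": joint torques, N m; "tool_pos": TCP position; "tcp_rot": TCP orientation; "ft_force": force on the tool from outside, world axes, zero at the start; "wrist_torque": the same for the moment, N m; "finger_gap": finger opening in mm; "grip_force": force on a finger pad.
Only numpy, scipy, OpenCV 4.12 (cv2) and the standard library are available. Lean on these libraries where they do the work, as an engineer would, in place of code of your own. Each camera call takes 0.05 s, during which the arm holds its last target. There are 200 camera calls.

## Working session

There is one attempt and no reset: what is moved stays moved. The work goes in short steps, Python scripts to look and compute and a shell command to move; the robot and the scene stay as the last step left them, time stands still between calls to the robot, and variables do not carry over. Pictures are saved under pics/ and viewed, at most 10 in all, crops included, and the job is handed in when it is done.

```bash
ls; mkdir -p pics; cat > h.py <<'E'
import numpy as np, cv2
from bench import sense, snapshot, hand_in, trace, place_of
def save(s,n,box=None,k=1):
    im=s["image"][:,:,::-1]
    if box: x0,y0,x1,y1=box; im=im[y0:y1,x0:x1]
    cv2.imwrite("pics/"+n,cv2.resize(im,None,fx=k,fy=k,interpolation=cv2.INTER_CUBIC))
def proj(s,X):
    c=np.array(s["R"])@np.array(X,float)+np.array(s["t"]); p=np.array(s["intrinsics"])@c; return p[:2]/p[2]
def ray(s,uv,z):
    R=np.array(s["R"]);t=np.array(s["t"]);C=-R.T@t
    d=R.T@np.linalg.inv(s["intrinsics"])@np.array([uv[0],uv[1],1.]); return C+d*(z-C[2])/d[2]
E
python3 - <<'E'
from h import *
for n in ("top","side"):
    s=snapshot(n); save(s,n+"0.png")
    print(n,"cam",np.round(-np.array(s["R"]).T@np.array(s["t"])))
    for q in ("stage","stage_mouth","stage_end","carrier","carrier_grip","vial_a_mid","vial_b_mid","bolt_pin","shelf_post","timer","beaker","petri_dish"):
        print(q,[(np.round(d["location"],1).tolist(),round(d["conf"],2),np.round(proj(s,d["location"])).tolist()) for d in place_of(s,q)[:3]])
print(sense())
E
```

```text
pics
top cam [381. -66. 958.]
stage [([579.9, -111.3, 0.7], 0.59, [341.0, 265.0]), ([433.0, -133.8, 30.0], 0.42, [353.0, 342.0])]
stage_mouth []
stage_end [([699.0, -112.3, 18.3], 0.97, [343.0, 204.0])]
carrier [([762.1, -285.3, -3.2], 0.94, [429.0, 180.0]), ([482.5, -132.0, -2.9], 0.9, [351.0, 317.0]), ([684.6, 7.1, 0.3], 0.62, [282.0, 212.0])]
carrier_grip [([433.0, -134.1, 27.1], 0.97, [353.0, 342.0]), ([714.4, -275.7, 31.6], 0.69, [428.0, 196.0])]
vial_a_mid [([513.4, -111.4, 38.3], 0.56, [342.0, 297.0])]
vial_b_mid [([522.2, -147.7, 36.6], 0.54, [361.0, 293.0])]
bolt_pin [([642.1, -212.5, 35.0], 0.69, [396.0, 231.0])]
shelf_post []
timer [([527.9, 13.8, 0.9], 0.94, [275.0, 290.0]), ([516.5, -264.6, -0.5], 0.68, [421.0, 301.0])]
beaker [([680.0, 9.4, 2.1], 0.72, [281.0, 214.0])]
petri_dish [([510.2, -260.9, -0.8], 0.6, [419.0, 304.0])]
side cam [ 287. -804.  607.]
stage [([578.9, -118.3, -1.7], 0.93, [307.0, 289.0]), ([435.4, -133.1, 31.3], 0.37, [235.0, 301.0])]
stage_mouth [([548.8, -108.7, -1.2], 0.74, [291.0, 290.0])]
stage_end [([694.0, -111.5, 14.0], 0.7, [359.0, 265.0])]
c
[... 552 characters left out ...]
52.0])]
{'time': 1.3, 'joint_pos': array([-7.84041858e+01,  7.47296392e+00,  8.52674176e+01,  1.08808540e-03,
        8.72595822e+01, -4.89277837e+00]), 'qd': array([ 0.00354224, -0.04395368, -0.06687628, -0.02088299, -0.00500081,
       -0.00069193]), 'joint_efforts': array([ 3.29811492e-04, -5.69310379e+01, -5.00861335e+01, -3.80990432e-04,
        1.12917540e-03,  2.78978189e-05]), 'tool_pos': array([ 170.32845004, -575.33224493,  248.27713361]), 'tcp_rot': array([ 1.79999871e+02, -1.07978654e-03,  1.64885405e+01]), 'ft_force': array([ 1.59460443,  0.78573935, -0.04240593]), 'wrist_torque': array([ 0.01403553,  0.02028906, -0.01378669]), 'grip_force': 0.0, 'finger_gap': 85.27759798088404}
```

View pics/top0.png

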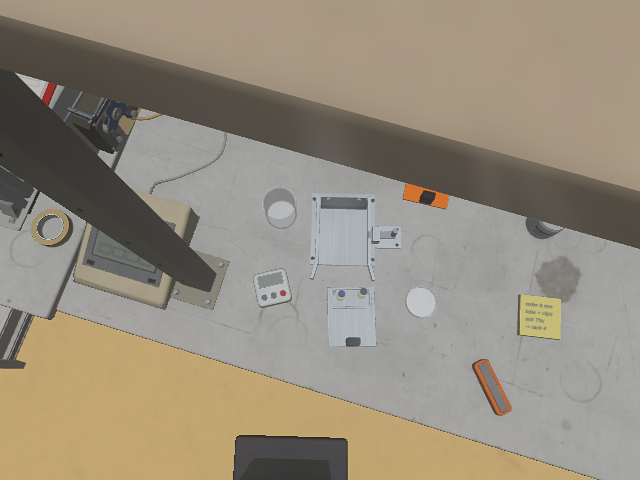

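View pics/side0.png

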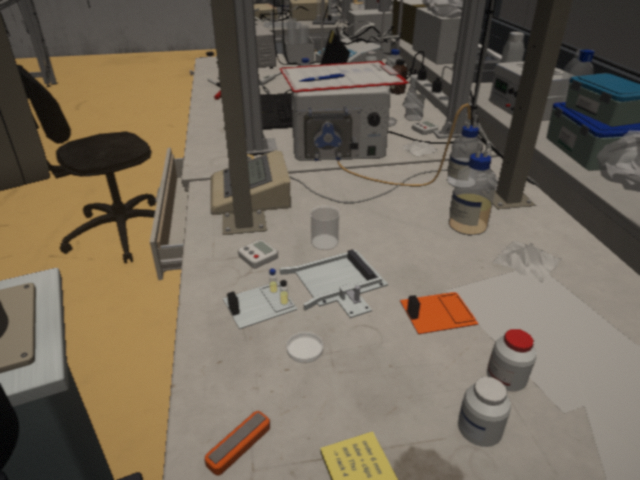

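The top picture shows the aluminium carrier with vials at (351,317). Its grip block is at (353,342), and the stage is ahead at (343,237) with the bolt at (388,236). The orange look-alike is at (428,195). The vials and the aluminium finish fit the description, so I'll confirm with one enlarged crop.

```bash
python3 - <<'E'
from h import *
s=snapshot("top"); save(s,"crop1.png",(295,180,415,360),3.3)
for q in ("stage","carrier"):
    for d in trace(s,q)[:2]:
        p=d["pixels"].astype(np.uint8); c=max(cv2.findContours(p,0,2)[0],key=cv2.contourArea)
        print(q,d["conf"],cv2.minAreaRect(c),p.sum(), cv2.approxPolyDP(c,4,True)[:,0].tolist())
# stage corners hypothesised
for yaw in (-2,0,2):
    a=np.radians(yaw);R=np.array([[np.cos(a),-np.sin(a)],[np.sin(a),np.cos(a)]])
    print(yaw,[np.round(proj(s,[*(np.array([580,-112])+R@np.array(p[:2])),p[2]]),1).tolist() for p in [(0,62,4),(0,-62,4),(145,-62,4),(145,62,4),(58,-95,51)]])
E
```

```text
stage 0.77 ((355.25323486328125, 236.0533447265625), (89.80760192871094, 85.33279418945312), 0.9391909241676331) 4721 [[314, 193], [310, 277], [320, 264], [364, 264], [373, 279], [375, 250], [398, 248], [400, 229], [374, 224], [372, 195]]
carrier 0.71 ((425.91180419921875, 196.35293579101562), (44.626548767089844, 15.764815330505371), 14.03624439239502) 695 [[406, 185], [404, 199], [446, 207], [448, 195]]
carrier 0.57 ((351.0, 317.0), (60.0, 48.0), 90.0) 2706 [[328, 288], [328, 345], [374, 345], [373, 287], [365, 287], [362, 298], [361, 287]]
-2 [[309.3, 262.9], [373.8, 267.1], [376.7, 195.6], [314.4, 191.6], [395.7, 232.6]]
0 [[309.3, 264.0], [373.8, 266.0], [374.1, 194.5], [311.8, 192.5], [394.6, 230.8]]
2 [[309.3, 265.1], [373.8, 264.9], [371.6, 193.4], [309.2, 193.5], [393.5, 229.1]]
```

View pics/crop1.png

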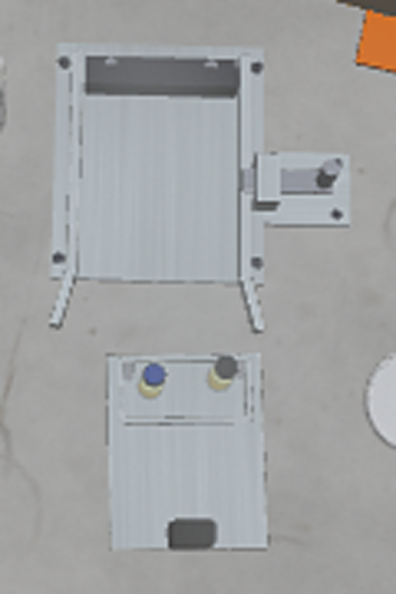

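The crop confirms the carrier: bare aluminium, blue cap at crop (153,375), black cap at (225,367), grip block at (192,533). The stage front edge runs along crop row 281. Next I'll measure both outlines.

```bash
python3 - <<'E'
from h import *
s=snapshot("top")
def W(c,z): return ray(s,(c[0]/3.3+295-.35,c[1]/3.3+180-.35),z)[:2]
def ang(a,b): d=b-a; return np.degrees(np.arctan2(d[1],d[0]))
for n,cs,z in (("stage",[(52,280),(264,282),(264,45),(57,45)],4),("railL/R",[(74,280),(241,281),(240,56),(77,56)],14),("stop",[(85,96),(238,96)],24),("carrier",[(111,550),(267,549),(261,353),(107,353)],10),("block",[(168,548),(216,548),(216,519),(168,519)],46),("tips",[(54,326),(258,331)],14)):
    P=np.array([W(c,z) for c in cs]); print(n,np.round(P,1).tolist(),"mean",P.mean(0).round(1))
    if len(P)==4: print(" yaw R",ang(P[1],P[2])," L",ang(P[0],P[3])," front",ang(P[1],P[0])-90,"back",ang(P[2],P[3])-90)
# refined edges: LSD on enlarged
g=cv2.resize(cv2.cvtColor(s["image"][180:360,295:415],cv2.COLOR_RGB2GRAY),None,fx=4,fy=4,interpolation=cv2.INTER_CUBIC)
for l in cv2.createLineSegmentDetector().detect(g)[0][:,0]:
    if np.hypot(l[2]-l[0],l[3]-l[1])<110: continue
    p=[ray(s,(l[i]/4+295-.375,l[i+1]/4+180-.375),8)[:2] for i in (0,2)]
    a=ang(*p); print(np.round(p,1).tolist(), round((a+45)%90-45,2))
E
```

```text
stage [[579.0, -52.2], [581.7, -175.5], [727.5, -175.0], [723.4, -50.4]] mean [ 652.9 -113.3]
 yaw R 0.21511397524443043  L 0.7339787563439154  front 1.260250343612924 back 1.8626153318170537
railL/R [[577.3, -65.0], [579.8, -161.1], [716.5, -159.6], [713.3, -62.6]] mean [ 646.7 -112.1]
 yaw R 0.6505360198412512  L 0.9986691145892981  front 1.4617943807396756 back 1.8601665253189879
stop [[685.3, -68.1], [688.2, -157.6]] mean [ 686.7 -112.8]
carrier [[425.5, -90.3], [428.7, -177.1], [538.9, -173.3], [536.2, -85.2]] mean [ 482.3 -131.5]
 yaw R 1.9765342757694269  L 2.6356299191793915  front 2.118689675293254 back 1.7969484441655226
block [[425.8, -119.8], [426.6, -145.5], [442.0, -145.4], [441.2, -119.6]] mean [ 433.9 -132.6]
 yaw R 0.6030420876642634  L 0.9909484347630014  front 1.7582709289329728 back 1.7638901446902224
tips [[550.1, -54.4], [550.9, -171.1]] mean [ 550.5 -112.7]
[[716.3, -67.4], [716.7, -139.6]] 0.32
[[692.5, -158.9], [691.8, -68.1]] 0.45
[[497.2, -157.5], [495.2, -96.0]] 1.87
[[582.2, -159.1], [692.6, -158.4]] 0.34
[[497.5, -95.4], [499.3, -157.5]] 1.64
[[579.8, -92.9], [581.7, -157.4]] 1.65
```

Measured by camera: stage origin about (580,-113), yaw about 1°; carrier yaw about 2°; grip block at (434,-132.6). I'll move over the grip block, staying high.

```bash
python3 -m handwheel '[[0.1,1.9,-1.75,0,0,0,0],[0.1,1.9,-1.75,0,0,0,0],[0.1,1.9,-1.75,0,0,0,0],[0.1,1.9,-1.75,0,0,0,0],[0.1,1.9,-1.75,0,0,0,0],[0.1,1.9,-1.75,0,0,0,0],[0.1,1.9,-1.75,0,0,0,0],[0.1,1.9,-1.75,0,0,0,0],[0.1,1.9,-1.75,0,0,0,0],[0.1,1.9,-1.75,0,0,0,0]]' 20
python3 -m handwheel '[[0.1,1.9,-1.75,0,0,0,0],[0.1,1.9,-1.75,0,0,0,0],[0.1,1.9,-1.75,0,0,0,0],[0.1,1.9,-1.75,0,0,0,0],[0.1,1.9,-1.75,0,0,0,0],[0.1,1.9,-1.75,0,0,0,0],[0.1,1.9,-1.75,0,0,0,0],[0.1,1.9,-1.75,0,0,0,0],[0.1,1.9,-1.75,0,0,0,0],[0.1,1.9,-1.75,0,0,0,0]]'
python3 -m handwheel '[[0.1,0,0,1,0,0,0.032],[0.1,0,0,1,0,0,0.032],[0.1,0,0,1,0,0,0.032],[0.1,0,0,1,0,0,0.032],[0.1,0,0,1,0,0,0.032],[0.1,0,0,1,0,0,0.032],[0.1,0,0,1,0,0,0.032],[0.1,0,0,1,0,0,0.032],[0.1,0,0,0,0,0,0],[0.1,0,0,0,0,0,0],[0.1,0,0,0,0,0,0]]'
```

```text
time: 2.33
tool_pos: [303.3, -352.5, 248.4]
tcp_rot: [180.0, -0.0, 16.5]
ft_force: [0.1, -0.5, -0.8]
finger_gap: 47.1
grip_force: 0.0
time: 3.17
tool_pos: [435.9, -130.7, 248.5]
tcp_rot: [180.0, -0.0, 16.5]
ft_force: [-0.5, -0.3, -0.1]
finger_gap: 47.1
grip_force: 0.0
time: 4.08
tool_pos: [435.6, -132.0, 169.0]
tcp_rot: [180.0, -0.0, 1.9]
ft_force: [-0.4, -0.5, 0.0]
finger_gap: 47.1
grip_force: 0.0
```

```bash
python3 -m handwheel '[[0.1,-0.1,0,1.5,0,0,0],[0.1,0,0,1.5,0,0,0],[0.1,0,0,1.5,0,0,0],[0.1,0,0,1.5,0,0,0],[0.1,0,0,1.5,0,0,0],[0.1,0,0,1.5,0,0,0],[0.1,0,0,1.5,0,0,0],[0.1,0,0,1.5,0,0,0],[0.1,0,0,1,0,0,0],[0.1,0,0,0.4,0,0,0],[0.1,0,0,0,0,0,0]]'
python3 -m handwheel '[[-0.2,0,0,0,0,0,0],[-0.25,0,0,0,0,0,0],[-0.3,0,0,0,0,0,0],[-0.35,0,0,0,0,0,0],[-0.4,0,0,0,0,0,0],[-0.45,0,0,0,0,0,0],[-0.5,0,0,0,0,0,0],[-0.6,0,0,0,0,0,0],[-0.6,0,0,0,0,0,0],[-0.6,0,0,0,0,0,0]]' 20
python3 - <<'E'
from h import *
s=snapshot("top"); save(s,"c2.png",(255,160,435,360),3)
s=snapshot("side"); save(s,"s2.png",(200,220,420,370),3)
E
```

```text
time: 5.0
tool_pos: [434.0, -131.8, 33.9]
tcp_rot: [-180.0, 0.1, 1.8]
ft_force: [0.4, 0.5, 0.5]
finger_gap: 47.0
grip_force: 0.0
time: 5.83
tool_pos: [434.8, -132.2, 34.9]
tcp_rot: [180.0, -0.0, 1.8]
ft_force: [-0.9, -0.8, 6.6]
finger_gap: 23.4
grip_force: 21.4
```

View pics/s2.png

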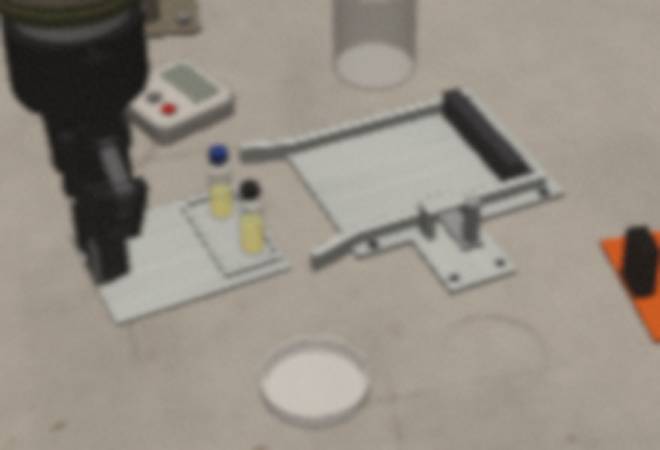

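The pinch holds: side crop shows the fingers on the black block at (105,255), both vials standing at (218,180) and (250,215). Now I'll relieve the downward press and slide left to line up with the stage.

```bash
python3 -m handwheel '[[-0.6,0,0,-0.05,0,0,0],[-0.6,0,0,-0.05,0,0,0],[-0.6,0,-0.08,0,0,0,0.002],[-0.6,0,-0.16,0,0,0,0.002],[-0.6,0,-0.2,0,0,0,0.002],[-0.6,0,-0.2,0,0,0,0.002],[-0.6,0,-0.2,0,0,0,0.002],[-0.6,0,-0.2,0,0,0,0.002],[-0.6,0,-0.2,0,0,0,0.002],[-0.6,0,-0.2,0,0,0,0.002],[-0.6,0,-0.16,0,0,0,0.002],[-0.6,0,-0.06,0,0,0,0]]'
python3 -m handwheel '[[-0.6,0,0,0,0,0,0],[-0.6,0,0,0,0,0,0]]'
python3 - <<'E'
from h import *
s=snapshot("top"); save(s,"c3.png",(295,180,415,360),3.3)
E
```

```text
time: 6.93
tool_pos: [433.8, -114.9, 35.2]
tcp_rot: [-180.0, 0.0, 0.8]
ft_force: [-0.4, 0.1, -2.4]
finger_gap: 23.4
grip_force: 20.4
time: 7.1
tool_pos: [433.8, -115.0, 35.1]
tcp_rot: [-180.0, 0.0, 0.8]
ft_force: [0.8, 0.4, -2.4]
finger_gap: 23.6
grip_force: 20.4
```

View pics/c3.png

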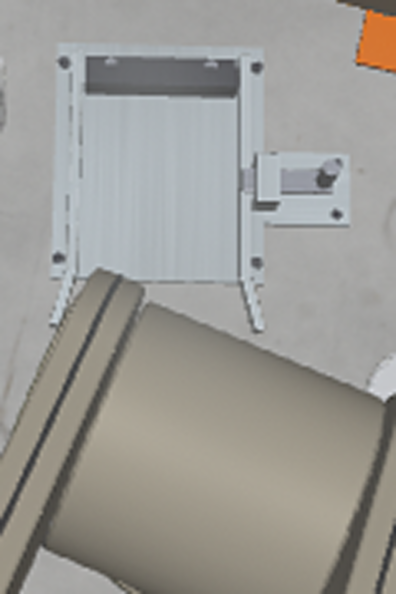

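The arm hides the carrier from above (it covers crop rows 270–590), so I'll rely on the forces and the side view. I'll advance to just short of the sill.

```bash
python3 -m handwheel '[[-0.6,0.1,0,0.02,0,0,0],[-0.6,0.2,0,0,0,0,0],[-0.6,0.3,0,0,0,0,0],[-0.6,0.3,0,0,0,0,0],[-0.6,0.3,0,0,0,0,0],[-0.6,0.3,0,0,0,0,0],[-0.6,0.3,0,0,0,0,0],[-0.6,0.3,0,0,0,0,0],[-0.6,0.3,0,0,0,0,0],[-0.6,0.2,0,0,0,0,0],[-0.6,0.1,0,0,0,0,0]]'
python3 -m handwheel '[[-0.6,0.1,0,0,0,0,0],[-0.6,0.2,0,0,0,0,0],[-0.6,0.2,0,0,0,0,0],[-0.6,0.1,0,0,0,0,0],[-0.6,0,0,0,0,0,0]]'
python3 - <<'E'
from h import *
s=snapshot("side"); save(s,"s4.png",(200,220,400,350),4)
for q in ("carrier","carrier_grip","stage","vial_a_mid","vial_b_mid"): print(q,[(np.round(d["location"],1).tolist(),round(d["conf"],2)) for d in place_of(s,q)[:2]])
# expected image of carrier corners if centred, and stage rails
b=np.radians(.8);O=np.array([580,-113.5]);R=np.array([[np.cos(b),-np.sin(b)],[np.sin(b),np.cos(b)]])
f=lambda x,y,z:np.round((proj(s,[*(O+R@np.array([x,y])),z])-[200,220])*4).tolist()
g=sense()["tool_pos"][0]-580
print(g,"nose corners",f(g+103,44,10),f(g+103,-44,10),"rear",f(g-7,-44,10),"tips",f(-28,51,14),f(-28,-51,14),"sill rail",f(0,47,14),f(0,-47,14), "back",f(145,62,4),f(145,-62,4))
print(sense()["wrist_torque"])
E
```

```text
time: 8.07
tool_pos: [461.3, -114.9, 35.1]
tcp_rot: [-180.0, -0.0, 0.8]
ft_force: [-0.9, -0.3, -0.7]
finger_gap: 23.8
grip_force: 20.5
time: 8.48
tool_pos: [467.3, -114.8, 35.1]
tcp_rot: [180.0, -0.0, 0.8]
ft_force: [1.1, -0.2, -3.4]
finger_gap: 23.9
grip_force: 20.4
carrier [([507.9, -113.7, 1.0], 0.91), ([761.8, -285.8, -4.2], 0.88)]
carrier_grip [([466.4, -114.8, 31.5], 0.82), ([708.7, -273.8, 29.0], 0.79)]
stage [([576.6, -119.3, 1.3], 0.85)]
vial_a_mid [([549.2, -90.3, 34.2], 0.76)]
vial_b_mid [([554.2, -131.6, 35.1], 0.57)]
-112.96061513107315 nose corners [371.0, 206.0] [447.0, 311.0] rear [219.0, 382.0] tips [331.0, 201.0] [417.0, 325.0] sill rail [387.0, 190.0] [469.0, 302.0] back [630.0, 118.0] [757.0, 252.0]
[-0.02967016 -0.08352015  0.01032578]
```

View pics/s4.png

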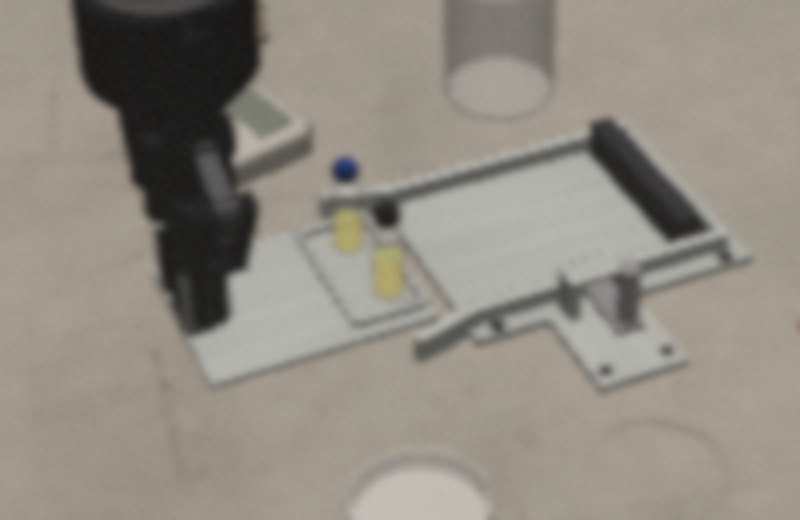

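The side crop shows the nose edge between (375,205) and (447,310), centred between the rail flares at (325,195) and (418,345), with both vials upright. Now over the sill, slowly.

```bash
python3 -m handwheel '[[-0.6,0.1,0,0,0,0,0],[-0.6,0.15,0,0,0,0,0],[-0.6,0.15,0,0,0,0,0],[-0.6,0.15,0,0,0,0,0],[-0.6,0.15,0,0,0,0,0],[-0.6,0.15,0,0,0,0,0],[-0.6,0.15,0,0,0,0,0]]'
python3 -m handwheel '[[-0.6,0.12,0,0,0,0,0],[-0.6,0.12,0,0,0,0,0],[-0.6,0.12,0,0,0,0,0],[-0.6,0.12,0,0,0,0,0]]'
python3 -m handwheel '[[-0.6,0.12,0,0,0,0,0],[-0.6,0.12,0,0,0,0,0],[-0.6,0.12,0,0,0,0,0],[-0.6,0.12,0,0,0,0,0]]'
python3 -c "
from h import *
print(sense()['wrist_torque'])"
```

```text
time: 9.37
tool_pos: [477.1, -114.7, 35.1]
tcp_rot: [-180.0, 0.0, 0.8]
ft_force: [-2.5, -1.5, -0.7]
finger_gap: 23.4
grip_force: 20.5
time: 9.7
tool_pos: [481.9, -114.6, 35.1]
tcp_rot: [-180.0, 0.0, 0.8]
ft_force: [-1.5, 0.9, -2.1]
finger_gap: 23.5
grip_force: 20.6
time: 10.03
tool_pos: [486.7, -114.6, 35.1]
tcp_rot: [-180.0, -0.0, 0.8]
ft_force: [-1.9, 0.9, -0.7]
finger_gap: 23.8
grip_force: 20.5
[-0.04015021  0.2301226  -0.02281529]
```

```bash
python3 -m handwheel '[[-0.6,0.12,0,0,0,0,0],[-0.6,0.12,0,0,0,0,0],[-0.6,0.12,0,0,0,0,0],[-0.6,0.12,0,0,0,0,0]]'
python3 -m handwheel '[[-0.6,0.12,0,0,0,0,0],[-0.6,0.12,0,0,0,0,0],[-0.6,0.12,0,0,0,0,0],[-0.6,0.12,0,0,0,0,0]]'
python3 -m handwheel '[[-0.6,0.12,0,0,0,0,0],[-0.6,0.12,0,0,0,0,0],[-0.6,0.12,0,0,0,0,0],[-0.6,0.12,0,0,0,0,0]]'
python3 - <<'E'
from h import *
print(sense()['wrist_torque'])
s=snapshot("side"); save(s,"s5.png",(200,220,400,350),4)
E
```

```text
time: 10.37
tool_pos: [491.0, -114.5, 35.0]
tcp_rot: [-180.0, 0.1, 0.8]
ft_force: [-6.0, -0.1, 1.8]
finger_gap: 23.9
grip_force: 21.0
time: 10.7
tool_pos: [495.7, -114.4, 35.0]
tcp_rot: [-180.0, 0.1, 0.8]
ft_force: [-6.0, 0.0, 2.9]
finger_gap: 23.7
grip_force: 21.0
time: 11.03
tool_pos: [501.5, -114.4, 35.4]
tcp_rot: [180.0, -0.0, 0.8]
ft_force: [-2.7, 0.5, 1.9]
finger_gap: 23.3
grip_force: 20.8
[ 0.0102543   0.17079592 -0.05213469]
```

View pics/s5.png

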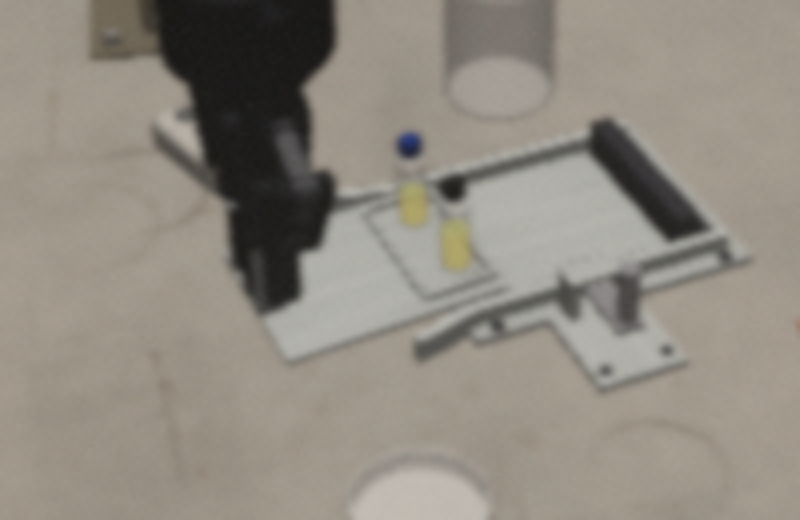

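The nose is up on the sill, near (500,285), and the vials at (410,180) and (455,225) are upright. I'll carry on while easing the rear up by 4 mm.

```bash
python3 -m handwheel '[[-0.6,0.12,0,-0.01,0,0,0],[-0.6,0.15,0,-0.02,0,0,0],[-0.6,0.15,0,-0.02,0,0,0],[-0.6,0.15,0,-0.02,0,0,0],[-0.6,0.15,0,-0.02,0,0,0],[-0.6,0.15,0,-0.02,0,0,0],[-0.6,0.15,0,-0.02,0,0,0],[-0.6,0.15,0,-0.02,0,0,0]]'
python3 -m handwheel '[[-0.6,0.15,0,-0.02,0,0,0],[-0.6,0.15,0,-0.02,0,0,0],[-0.6,0.15,0,-0.02,0,0,0],[-0.6,0.15,0,-0.02,0,0,0],[-0.6,0.15,0,-0.02,0,0,0],[-0.6,0.15,0,-0.02,0,0,0],[-0.6,0.15,0,-0.02,0,0,0],[-0.6,0.15,0,-0.02,0,0,0]]'
python3 -c "
from h import *
print(sense()['wrist_torque'])"
```

```text
time: 11.75
tool_pos: [512.7, -114.1, 36.4]
tcp_rot: [-180.0, 0.0, 0.8]
ft_force: [-1.0, -0.5, -1.4]
finger_gap: 23.7
grip_force: 20.5
time: 12.42
tool_pos: [524.8, -114.0, 38.1]
tcp_rot: [-180.0, 0.0, 0.8]
ft_force: [-0.2, 0.0, -5.7]
finger_gap: 23.8
grip_force: 20.1
[ 0.02230772  0.1546263  -0.01761811]
```

```bash
python3 -m handwheel '[[-0.6,0.15,0,-0.02,0,0,0],[-0.6,0.15,0,-0.02,0,0,0],[-0.6,0.15,0,-0.02,0,0,0],[-0.6,0.15,0,-0.02,0,0,0],[-0.6,0.15,0,-0.02,0,0,0],[-0.6,0.2,0,0,0,0,0],[-0.6,0.2,0,0,0,0,0],[-0.6,0.2,0,0,0,0,0]]'
python3 -m handwheel '[[-0.6,0.2,0,0,0,0,0],[-0.6,0.2,0,0,0,0,0],[-0.6,0.2,0,0,0,0,0],[-0.6,0.2,0,0,0,0,0],[-0.6,0.2,0,0,0,0,0],[-0.6,0.2,0,0,0,0,0]]'
python3 -c "
from h import *
print(sense()['wrist_torque'])"
```

```text
time: 13.08
tool_pos: [538.4, -113.9, 39.2]
tcp_rot: [180.0, -0.0, 0.8]
ft_force: [-0.2, 0.8, -5.2]
finger_gap: 23.5
grip_force: 20.1
time: 13.58
tool_pos: [550.4, -113.7, 39.2]
tcp_rot: [180.0, 0.0, 0.8]
ft_force: [0.4, -0.6, -5.7]
finger_gap: 23.9
grip_force: 20.1
[-0.01890121  0.15466101  0.04658059]
```

```bash
python3 -m handwheel '[[-0.6,0.2,0,0,0,0,0],[-0.6,0.2,0,0,0,0,0],[-0.6,0.2,0,0,0,0,0],[-0.6,0.2,0,0,0,0,0],[-0.6,0.2,0,0,0,0,0],[-0.6,0.2,0,0,0,0,0],[-0.6,0.15,0,0,0,0,0]]'
python3 -m handwheel '[[-0.6,0.15,0,0,0,0,0],[-0.6,0.15,0,0,0,0,0],[-0.6,0.15,0,0.02,0,0,0],[-0.6,0.15,0,0.02,0,0,0],[-0.6,0.1,0,0.02,0,0,0]]'
python3 - <<'E'
from h import *
print(sense()['wrist_torque'])
s=snapshot("side"); save(s,"s6.png",(200,220,400,350),4)
E
```

```text
time: 14.17
tool_pos: [563.9, -113.5, 39.2]
tcp_rot: [180.0, -0.0, 0.8]
ft_force: [0.3, -0.1, -4.8]
finger_gap: 23.5
grip_force: 20.1
time: 14.58
tool_pos: [570.8, -113.4, 38.6]
tcp_rot: [180.0, -0.0, 0.8]
ft_force: [-0.5, -0.7, -4.0]
finger_gap: 23.6
grip_force: 20.2
[-0.02585129  0.23384515 -0.06148939]
```

View pics/s6.png

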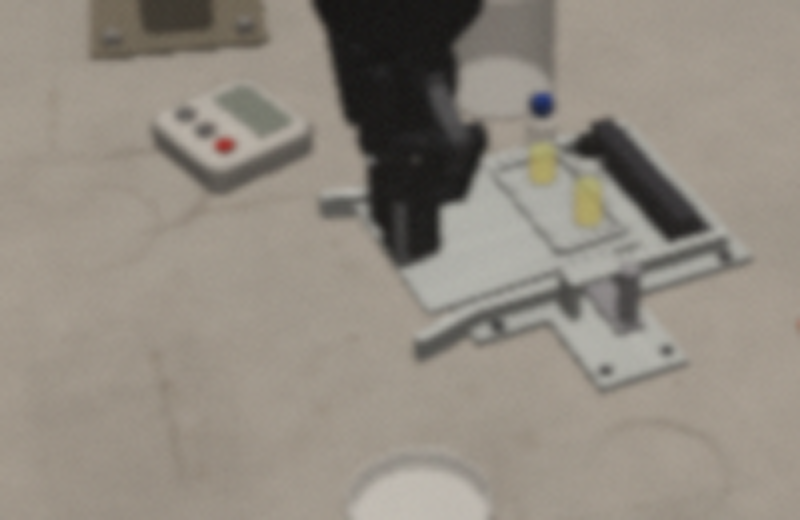

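The carrier is between the rails with vials at (542,140) and (588,190) upright, and the nose is about 15 mm from the stop. I'll lower until the carrier rests on the stage.

```bash
python3 -m handwheel '[[-0.6,0.1,0,0.02,0,0,0],[-0.6,0.1,0,0.01,0,0,0],[-0.6,0.1,0,0.01,0,0,0],[-0.6,0.1,0,0.01,0,0,0],[-0.6,0,0,0,0,0,0],[-0.6,0,0,0,0,0,0]]'
python3 -m handwheel '[[-0.6,0.1,0,0.01,0,0,0],[-0.6,0.1,0,0.01,0,0,0],[-0.6,0.1,0,0.01,0,0,0],[-0.6,0,0,0,0,0,0]]'
```

```text
time: 15.13
tool_pos: [575.1, -113.5, 38.5]
tcp_rot: [180.0, -0.1, 0.8]
ft_force: [-0.6, 0.1, 1.1]
finger_gap: 23.8
grip_force: 20.8
time: 15.47
tool_pos: [578.2, -113.5, 38.6]
tcp_rot: [180.0, -0.0, 0.8]
ft_force: [-4.3, 0.8, 5.4]
finger_gap: 23.6
grip_force: 21.5
```

```bash
python3 -m handwheel '[[-0.6,0,0,-0.03,0,0,0],[-0.6,0,0,-0.02,0,0,0],[-0.6,0.08,0,0,0,0,0],[-0.6,0.08,0,0,0,0,0],[-0.6,0.05,0,0,0,0,0],[-0.6,0.05,0,0,0,0,0]]'
for i in 1 2; do :; done
python3 -m handwheel '[[-0.6,0.05,0,0,0,0,0],[-0.6,0.05,0,0,0,0,0],[-0.6,0.05,0,0,0,0,0]]'
python3 -m handwheel '[[-0.6,0.05,0,0,0,0,0],[-0.6,0.05,0,0,0,0,0],[-0.6,0.05,0,0,0,0,0]]'
```

```text
time: 15.97
tool_pos: [580.3, -113.4, 38.7]
tcp_rot: [180.0, 0.0, 0.8]
ft_force: [-4.3, -0.7, 6.0]
finger_gap: 23.7
grip_force: 21.6
time: 16.22
tool_pos: [581.7, -113.3, 38.7]
tcp_rot: [180.0, 0.0, 0.8]
ft_force: [-4.1, 0.3, 6.1]
finger_gap: 23.9
grip_force: 21.6
time: 16.47
tool_pos: [583.3, -113.3, 38.7]
tcp_rot: [180.0, 0.0, 0.8]
ft_force: [-3.0, 0.3, 6.1]
finger_gap: 23.9
grip_force: 21.6
```

```bash
python3 -m handwheel '[[-0.6,0,0,-0.03,0,0,0],[-0.6,0,0,-0.03,0,0,0],[-0.6,0.05,0,0,0,0,0],[-0.6,0.05,0,0,0,0,0],[-0.6,0.05,0,0,0,0,0]]'
python3 -m handwheel '[[-0.6,0.05,0,0,0,0,0],[-0.6,0.05,0,0,0,0,0],[-0.6,0.05,0,0,0,0,0]]'
python3 -m handwheel '[[-0.6,0.05,0,0,0,0,0],[-0.6,0.05,0,0,0,0,0],[-0.6,0.05,0,0,0,0,0]]'
```

```text
time: 16.88
tool_pos: [584.6, -113.1, 38.7]
tcp_rot: [-180.0, 0.0, 0.8]
ft_force: [-2.0, -0.3, 1.6]
finger_gap: 23.5
grip_force: 21.0
time: 17.13
tool_pos: [586.2, -113.1, 38.7]
tcp_rot: [-180.0, 0.0, 0.8]
ft_force: [-2.2, -0.2, 0.8]
finger_gap: 23.5
grip_force: 20.9
time: 17.38
tool_pos: [587.7, -113.1, 38.7]
tcp_rot: [-180.0, 0.0, 0.8]
ft_force: [-1.9, 0.9, -0.3]
finger_gap: 23.5
grip_force: 20.8
```

Sliding friction is about 2 N. I'll keep going in small steps until contact.

```bash
python3 -m handwheel '[[-0.6,0.05,0,0,0,0,0],[-0.6,0.05,0,0,0,0,0],[-0.6,0.05,0,0,0,0,0]]'
python3 -m handwheel '[[-0.6,0.05,0,0,0,0,0],[-0.6,0.05,0,0,0,0,0]]'
python3 -m handwheel '[[-0.6,0.05,0,0,0,0,0],[-0.6,0.05,0,0,0,0,0]]'
```

```text
time: 17.63
tool_pos: [589.2, -113.1, 38.7]
tcp_rot: [-180.0, 0.0, 0.8]
ft_force: [-1.9, 0.2, -1.8]
finger_gap: 23.8
grip_force: 20.7
time: 17.8
tool_pos: [590.3, -113.1, 38.8]
tcp_rot: [-180.0, 0.0, 0.8]
ft_force: [-0.9, -0.5, -1.0]
finger_gap: 23.8
grip_force: 20.6
time: 17.97
tool_pos: [591.0, -113.1, 38.8]
tcp_rot: [-180.0, 0.0, 0.8]
ft_force: [-4.2, -0.5, 1.4]
finger_gap: 23.3
grip_force: 20.9
```

```bash
python3 -m handwheel '[[-0.6,0.04,0,0,0,0,0],[-0.6,0,0,0,0,0,0]]'; python3 -m handwheel '[[-0.6,0.04,0,0,0,0,0],[-0.6,0,0,0,0,0,0]]'
```

```text
time: 18.13
tool_pos: [591.0, -113.0, 38.7]
tcp_rot: [-180.0, 0.1, 0.8]
ft_force: [-4.9, 0.7, 0.8]
finger_gap: 23.6
grip_force: 21.0
time: 18.3
tool_pos: [591.1, -113.0, 38.7]
tcp_rot: [-180.0, 0.1, 0.8]
ft_force: [-6.1, 0.6, 3.1]
finger_gap: 24.0
grip_force: 21.2
```

```bash
python3 -m handwheel '[[-0.6,0.05,0,0,0,0,0],[-0.6,0,0,0,0,0,0]]'; python3 -m handwheel '[[-0.6,0.05,0,0,0,0,0],[-0.6,0,0,0,0,0,0]]'
```

```text
time: 18.47
tool_pos: [591.1, -112.9, 38.7]
tcp_rot: [-180.0, 0.2, 0.8]
ft_force: [-9.6, 0.9, 5.7]
finger_gap: 23.7
grip_force: 21.5
time: 18.63
tool_pos: [591.2, -112.9, 38.7]
tcp_rot: [-180.0, 0.2, 0.8]
ft_force: [-13.0, 1.1, 7.9]
finger_gap: 23.8
grip_force: 21.8
```

Wrist force is 13 N, less about 3 N of friction, so roughly 10 N at the stop. I'll hold it for just over a second.

```bash
python3 -m handwheel '[[-0.6,0,0,0,0,0,0],[-0.6,0,0,0,0,0,0],[-0.6,0,0,0,0,0,0],[-0.6,0,0,0,0,0,0],[-0.6,0,0,0,0,0,0],[-0.6,0,0,0,0,0,0],[-0.6,0,0,0,0,0,0],[-0.6,0,0,0,0,0,0]]'; python3 -m handwheel '[[-0.6,0,0,0,0,0,0],[-0.6,0,0,0,0,0,0],[-0.6,0,0,0,0,0,0],[-0.6,0,0,0,0,0,0],[-0.6,0,0,0,0,0,0],[-0.6,0,0,0,0,0,0],[-0.6,0,0,0,0,0,0]]'
```

```text
time: 19.3
tool_pos: [591.2, -112.9, 38.7]
tcp_rot: [-180.0, 0.2, 0.8]
ft_force: [-12.1, 1.4, 8.0]
finger_gap: 23.5
grip_force: 21.8
time: 19.88
tool_pos: [591.2, -112.9, 38.7]
tcp_rot: [-180.0, 0.2, 0.8]
ft_force: [-12.7, 1.4, 8.2]
finger_gap: 23.3
grip_force: 21.8
```

```bash
python3 -m handwheel '[[-0.6,-0.04,0,-0.03,0,0,0],[-0.6,-0.04,0,-0.03,0,0,0],[-0.5,-0.02,0,-0.03,0,0,0],[-0.4,0,0,0,0,0,0],[-0.3,0,0,0,0,0,0],[-0.2,0,0,0,0,0,0],[-0.1,0,0,0,0,0,0],[0,0,0,0,0,0,0],[0,0,0,0,0,0,0]]'
python3 -m handwheel '[[0,0,0,-0.5,0,0,0],[0,0,0,-1,0,0,0],[0,0,0,-1.5,0,0,0],[0,0,0,-2,0,0,0],[0,0,0,-2,0,0,0],[0,0,0,-2,0,0,0],[0,0,0,-2,0,0,0],[0,0,0,0,0,0,0]]'
python3 -m handwheel '[[-0.5,-2,3,0,0,0,0],[-1,-2,3,0,0,0,0],[-1,-2,3,0,0,0,0],[-1,-2,3,0,0,0,0],[-1,-2,3,0,0,0,0],[-1,-2,3,0,0,0,0],[-1,0,0,0,0,0,0]]'
python3 - <<'E'
from h import *
s=snapshot("side"); print([(np.round(d["location"],1).tolist(),round(d["conf"],2)) for q in("bolt_pin","carrier_grip") for d in place_of(s,q)[:2]])
s=snapshot("top"); save(s,"c7.png",(270,170,450,350),3.3)
print([(np.round(d["location"],1).tolist(),round(d["conf"],2)) for q in("bolt_pin","vial_a_mid","vial_b_mid","carrier_grip") for d in place_of(s,q)[:2]])
print("pin top from crop1",ray(s,(333/3.3+295-.35,163/3.3+180-.35),51))
E
```

```text
time: 20.63
tool_pos: [592.4, -113.2, 40.1]
tcp_rot: [180.0, -0.0, 0.8]
ft_force: [0.8, -0.1, -0.0]
finger_gap: 42.8
grip_force: 0.0
time: 21.3
tool_pos: [595.1, -113.9, 156.3]
tcp_rot: [179.9, -0.5, 0.8]
ft_force: [1.0, 0.4, 1.1]
finger_gap: 42.6
grip_force: 0.0
time: 21.88
tool_pos: [471.3, -299.7, 150.2]
tcp_rot: [179.9, 0.1, 0.5]
ft_force: [0.8, 0.1, -0.2]
finger_gap: -0.3
grip_force: 0.0
[([640.0, -209.1, 35.2], 0.64), ([588.1, -113.6, 32.7], 0.83), ([709.8, -269.4, 29.2], 0.79)]
[([640.3, -211.3, 33.5], 0.54), ([675.5, -91.0, 41.5], 0.39), ([676.9, -129.4, 39.3], 0.4), ([591.7, -112.4, 30.3], 0.59)]
pin top from crop1 [ 641.48406171 -208.74568227   51.        ]
```

View pics/c7.png

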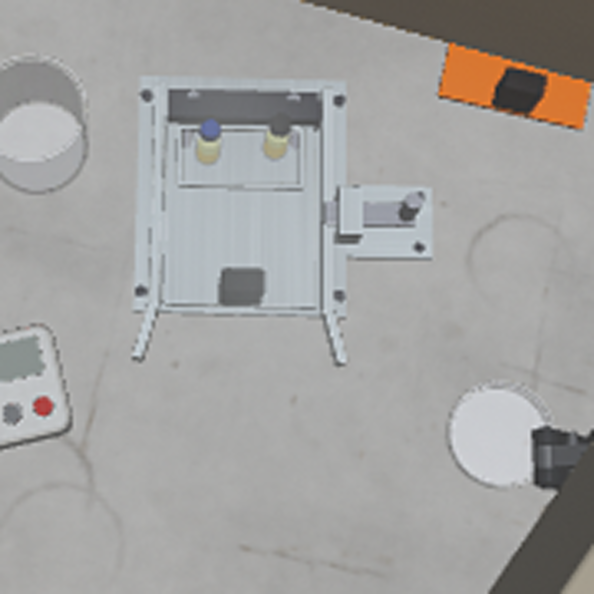

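The carrier lies against the stop, both vials stand at (208,150) and (277,145), and the bolt pin is at (410,207). Next I'll go beside the pin with shut fingers.

```bash
python3 -m handwheel '[[-1,2.1,-0.7,0,0,0,0],[-1,2.1,-0.7,0,0,0,0],[-1,2.1,-0.7,0,0,0,0],[-1,2.1,-0.7,0,0,0,0],[-1,2.1,-0.7,0,0,0,0],[-1,2.1,-0.7,0,0,0,0],[-1,2.1,-0.7,0,0,0,0],[-1,2.1,-0.7,0,0,0,0],[-1,0,0,0,0,0,0],[-1,0,0,0,0,0,0]]'
python3 -m handwheel '[[-1,0,0,1.5,0,0,0],[-1,0,0,1.5,0,0,0],[-1,0,0,1.5,0,0,0],[-1,0,0,1.5,0,0,0],[-1,0,0,1.5,0,0,0],[-1,0,0,1.5,0,0,0],[-1,0,0,1,0,0,0],[-1,0,0,0,0,0,0]]'
```

```text
time: 23.12
tool_pos: [642.6, -234.9, 149.2]
tcp_rot: [-180.0, 0.0, 0.9]
ft_force: [-0.7, -0.3, -0.4]
finger_gap: -0.2
grip_force: 0.0
time: 23.78
tool_pos: [639.5, -235.6, 45.6]
tcp_rot: [-179.9, 0.3, 0.8]
ft_force: [-0.7, 0.1, -0.9]
finger_gap: -0.2
grip_force: 0.0
```

```bash
python3 -m handwheel '[[-1,0.1,-0.2,0,0,0,0],[-1,0,-0.2,0,0,0,0],[-1,0,-0.2,0,0,0,0],[-1,0,-0.2,0,0,0,0],[-1,0,-0.2,0,0,0,0],[-1,0,-0.2,0,0,0,0],[-1,0,-0.2,0,0,0,0],[-1,0,-0.2,0,0,0,0]]'
python3 -m handwheel '[[-1,0,-0.2,0,0,0,0],[-1,0,-0.2,0,0,0,0],[-1,0,-0.2,0,0,0,0],[-1,0,-0.2,0,0,0,0],[-1,0,-0.2,0,0,0,0]]'
```

```text
time: 24.45
tool_pos: [643.0, -220.5, 50.4]
tcp_rot: [180.0, -0.1, 0.8]
ft_force: [0.8, -1.2, 1.6]
finger_gap: -0.0
grip_force: 0.8
time: 24.87
tool_pos: [642.4, -210.2, 49.8]
tcp_rot: [-180.0, 0.0, 0.8]
ft_force: [0.5, -1.8, 0.9]
finger_gap: 0.6
grip_force: 0.8
```

```bash
python3 -m handwheel '[[-1,0,-0.2,0,0,0,0],[-1,0,-0.15,0,0,0,0],[-1,0,-0.15,0,0,0,0],[-1,0,-0.1,0,0,0,0]]'
python3 -m handwheel '[[-1,0,-0.1,0,0,0,0],[-1,0,-0.1,0,0,0,0],[-1,0,-0.1,0,0,0,0]]'
python3 -m handwheel '[[-1,0,-0.1,0,0,0,0],[-1,0,-0.1,0,0,0,0],[-1,0,-0.1,0,0,0,0]]'
```

```text
time: 25.2
tool_pos: [642.3, -204.2, 49.8]
tcp_rot: [-180.0, 0.0, 0.8]
ft_force: [0.9, -1.5, 1.4]
finger_gap: -0.1
grip_force: 0.8
time: 25.45
tool_pos: [642.3, -201.4, 49.8]
tcp_rot: [180.0, -0.0, 0.8]
ft_force: [1.1, -1.3, 1.2]
finger_gap: 0.3
grip_force: 0.8
time: 25.7
tool_pos: [642.3, -198.6, 49.8]
tcp_rot: [180.0, -0.0, 0.8]
ft_force: [0.4, -5.8, 0.3]
finger_gap: 0.3
grip_force: 3.1
```

The end of travel is showing. I'll give it a little more, hold, then retreat.

```bash
python3 -m handwheel '[[-1,0,-0.06,0,0,0,0],[-1,0,-0.06,0,0,0,0],[-1,0,0,0,0,0,0],[-1,0,0,0,0,0,0],[-1,0,0,0,0,0,0]]'
python3 -m handwheel '[[-1,0,0.2,0,0,0,0],[-1,0,0.4,0,0,0,0],[-1,0,0.6,0,0,0,0],[-1,0,0.6,-0.5,0,0,0],[-1,0,0.5,-1.5,0,0,0],[-1,0,0.5,-2,0,0,0],[-1,0,0.5,-2,0,0,0],[-1,0,1,-2,0,0,0],[-1,0,2,-2,0,0,0],[-1,-1,2,0,0,0,0],[-1,-2,3,0,0,0,0],[-1,-2,3,0,0,0,0]]'
python3 -m handwheel '[[-1,-2,3,0,0,0,0],[-1,-2,3,0,0,0,0],[-1,0,0,0,0,0,0],[-1,0,0,0,0,0,0],[-1,0,0,0,0,0,0],[-1,0,0,0,0,0,0]]'
python3 - <<'E'
from h import *
s=snapshot("side"); t=snapshot("top")
a=cv2.resize(s["image"][220:350,200:400,::-1],(400,260)); b=cv2.resize(t["image"][180:310,290:440,::-1],(400,347))
cv2.imwrite("pics/fin.png",np.vstack([cv2.resize(a,(700,455))[60:300],cv2.resize(b,(700,607))[:340]]))
print([(np.round(d["location"],1).tolist(),round(d["conf"],2)) for v in(s,t) for q in("bolt_pin","carrier_grip") for d in place_of(v,q)[:1]])
E
```

```text
time: 26.12
tool_pos: [642.3, -198.5, 49.9]
tcp_rot: [179.9, -0.0, 0.8]
ft_force: [1.8, -6.4, -0.6]
finger_gap: -0.1
grip_force: 3.5
time: 27.12
tool_pos: [594.3, -341.8, 151.0]
tcp_rot: [180.0, -0.1, 0.9]
ft_force: [1.0, -0.7, -0.8]
finger_gap: 0.2
grip_force: 0.0
time: 27.62
tool_pos: [555.6, -400.6, 149.9]
tcp_rot: [-180.0, -0.0, 0.8]
ft_force: [0.3, 0.1, -0.0]
finger_gap: 0.0
grip_force: 0.0
[([640.0, -181.0, 35.2], 0.74), ([711.7, -271.1, 31.1], 0.68), ([638.7, -185.6, 35.7], 0.65), ([589.8, -113.5, 31.2], 0.88)]
```

View pics/fin.png

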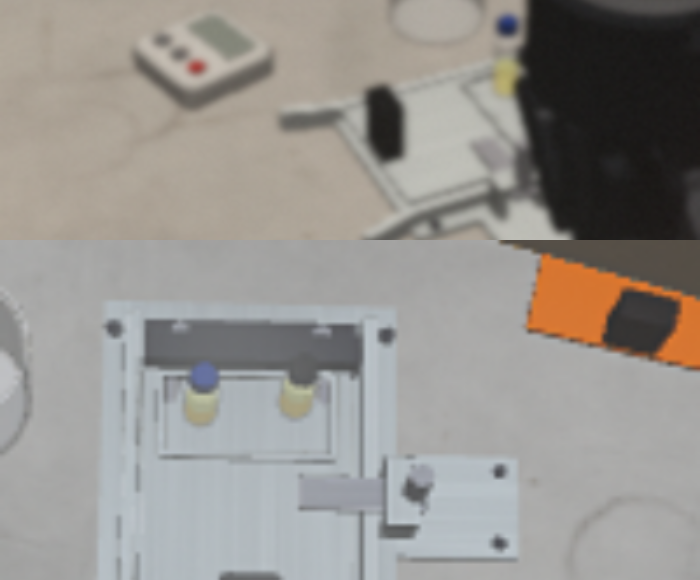

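The bolt tongue at (340,493) lies over the carrier, the pin has moved about 28 mm, both vials stand, and the arm is clear.

```bash
python3 -c "
from bench import hand_in
print(hand_in())"
```

```text
the job is handed in; nothing more can be done
None
```

I handed the job in at about 28 s; the hand-in returned no verdict. The carrier sits against the end stop after being held there for just over a second at roughly 10 N. The bolt is in about 28 mm, both vials are upright, I made no contact with the bystanders, and the arm is clear.

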